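Sort out the mixed-up spill dishes

ROBOT

A 7-joint arm with a two-finger parallel gripper is mounted at the origin on a cart in front of the work surface, level with it; the furniture and walls round the work are solid. World frame = base frame: x ahead of the robot, y to its left, z up, the work surface at z = 0. Lengths are in m, angles in rad, forces in N, time in s.
With the tool pointing down it reaches from about 0.4 to 0.9 m from the base axis. Payload 5.6 kg.
Tool frame: the origin (TCP) lies midway between the tips of the shut fingers; the grasp point (between the pads) lies 19 mm behind it; z points along the fingers, y is the line along which they close (so a half turn about z gives the same grasp; the last joint's range is limited). The gripper opens to 92 mm and grips with 3 to 60 N. Pads are 20 mm wide; open, the fingers measure 128 mm over their backs; the gripper's body (75 mm by 189 mm) begins 69 mm behind the grasp point.
Start: joints at [-1.219, 0.468, -0.012, 1.603, 0.006, 1.071, -0.056], TCP at [0.25, 0.6, 0.187] pointing down, gripper open.
Joint ranges: [-2.53, 2.53], [-0.31, 2.02], [-1.57, 1.55], [0.28, 2.44], [-1.29, 4.43], [0.15, 1.84], [-2.92, 2.92]. Speed limits (rad/s): [2.57, 2.57, 3.14, 3.14, 3.14, 3.14, 3.14].

INTERFACE

Orientations are given as a rotation vector (axis times angle).
In Python, from rig import * gives the robot as it stands.
- The arm moves only by the tool carry_out, never from a script. Its argument "rows" is a list of rows, each an object with "xyz": the shift along the tool's x, y, z in m, a list of three; "turn": the turn about the tool's z in degrees. In form: [{"xyz": [tx, ty, tz], "turn": turn}, ...]. A call has 1 to 20 rows; each row is the pose to reach, as a shift and turn from the pose commanded when the call began, along the tool's axes at that moment; what a row does not reach only later rows make up. A row lasts 1/12 s, in which the tool goes at most 41.7 mm and 7.16 degrees, less where a joint would pass 70% of its speed; a pose out of reach is approached as far as the arm can. A call with a gripper value outside its range is refused whole. "hand" is the finger opening in m, from 0 to 0.0919, set as the call begins (left out, the last holds). The fingers move at their own pace and stop on an object; "squeeze" is the grip in N (left out, the last holds). Time passes only in rows, so rows that repeat a pose let the fingers close. It gives the time, the measured TCP pose, the force, the opening and the grip force at its end, in the units of the state.
- state(): the state, without advancing time (a new reading comes with each control period).
- get_image(name): name is "side" or "top"; returns the picture (384x512x3 uint8, red, green, blue); there is no depth.
- camera_params(name): a dict with "fx", "fy", "cx", "cy" (pixels), "extrinsics" (4x4, takes a point from camera to world coordinates). Camera axes: x right, y down, z forward; pixel columns grow to the right and rows downward; lengths in m; the calibration is good to about 2 mm. A picture is of the moment at which its call begins. camera_params takes no time and is no camera call.
- hand_in(): hands the job in; it is judged then, once.
The state is a dict: "clock": time; "joint_positions": joint angles; "joint_vel": joint speeds; "joint_torque": joint torques, N m; "tcp_pos": TCP position; "tcp_rot": TCP orientation; "contact_force": force on the tool from outside, world axes, zero at the start; "wrist_torque": the same for the moment, N m; "grip_width": opening from 0.0 (shut) to 1.0 (fully open); "finger_force": force on a finger pad.
Only numpy, scipy, OpenCV 4.12 (cv2) and the standard library are available. Lean on these libraries where they do the work, as an engineer would, in place of code of your own. Each camera call takes 0.05 s, during which the arm holds its last target. There are 200 camera calls.

TASK

The two sample vials and the two amber bottles have been put back in each other's spill dishes: stand each one upright in the middle of the dish that has the colour of its cap (red, yellow, blue, green). The white dish is empty and may be used to park something on the way. Let nothing tip over, and leave the timer where it is.

Things in the scene. Friction and masses are not known exactly. Their poses are not given: they have to be found in the camera images.
- red_vial: small upright glass sample vial with a round red screw cap and pink contents: 25 mm in diameter (cap 28 mm), 61 mm high, about 30 g; origin at the centre of its underside, z up. The glass is straight from 1 to 39 mm above the underside: grasp it round the sides from above, about 30 mm above the underside. Starts in the yellow or the green dish.
- yellow_vial: small upright glass sample vial with a round yellow screw cap and pale yellow contents: 25 mm in diameter (cap 28 mm), 61 mm high, about 30 g; origin at the centre of its underside, z up. The glass is straight from 1 to 39 mm above the underside: grasp it round the sides from above, about 30 mm above the underside. Starts in the red or the blue dish.
- blue_bottle: upright amber-brown bottle with a round blue screw cap 37 mm in diameter: body 56 mm in diameter, 113 mm high over the cap, about 0.32 kg; origin at the centre of its underside, z up. The body is straight from 5 to 65 mm above the underside and tapers above: grasp it from above round the sides at about 64 mm (much lower, the cap may meet the palm). Starts in the yellow or the green dish.
- green_bottle: upright amber-brown bottle with a round green screw cap 37 mm in diameter: body 56 mm in diameter, 113 mm high over the cap, about 0.32 kg; origin at the centre of its underside, z up. The body is straight from 5 to 65 mm above the underside and tapers above: grasp it from above round the sides at about 64 mm (much lower, the cap may meet the palm). Starts in the red or the blue dish.
- dish_red: shallow round spill dish of red plastic, fixed to the bench; 92 mm across the rim, 80 mm across its flat floor, 7 mm high; origin on the bench at its centre, z up; the floor is 3 mm above the origin. Home of the red-capped vial.
- dish_yellow: shallow round spill dish of yellow plastic, fixed to the bench; 92 mm across the rim, 80 mm across its flat floor, 7 mm high; origin on the bench at its centre, z up; the floor is 3 mm above the origin. Home of the yellow-capped vial.
- dish_blue: shallow round spill dish of blue plastic, fixed to the bench; 92 mm across the rim, 80 mm across its flat floor, 7 mm high; origin on the bench at its centre, z up; the floor is 3 mm above the origin. Home of the blue-capped bottle.
- dish_green: shallow round spill dish of green plastic, fixed to the bench; 92 mm across the rim, 80 mm across its flat floor, 7 mm high; origin on the bench at its centre, z up; the floor is 3 mm above the origin. Home of the green-capped bottle.
- dish_white: shallow round spill dish of white plastic, fixed to the bench; 92 mm across the rim, 80 mm across its flat floor, 7 mm high; origin on the bench at its centre, z up; the floor is 3 mm above the origin. Empty at the start, and free for parking one thing.
- timer: small white kitchen-type timer lying loose on the bench, 62 x 62 x 18 mm, with a grey display and coloured buttons; origin at the centre of its underside; not to be touched or moved
There are look-alikes about, which are no part of the job. What is meant by the dish_yellow is not pink, and is the smaller of those in its own colour.

How it is judged:
By the outcome, as a careful person would: the job done as asked, in the order asked, and still so for the second after the job is handed in, with the robot touching nothing.
It also fails if it takes over 141 s, if anything falls off the work surface, if the arm or the gripper's body presses on something with over 40 N, if the wrist force passes 120 N, or if a joint passes its speed limit or range.

## Working session

There is one attempt and no reset: what is moved stays moved. The work goes in short steps, Python scripts to look and compute and a tool call to move; the robot and the scene stay as the last step left them, time stands still between calls to the robot, and variables do not carry over. Pictures are saved under pics/ and viewed, at most 14 in all, crops included, and the job is handed in when it is done.

Besides the shell and the picture viewer there is one more tool, called as name(argument=value, ...), one argument or row to a line, values as JSON. carry_out: Moves the arm, as the interface text tells. Its arguments: {"type":"object","properties":{"rows":{"type":"array","items":{"type":"object","properties":{"xyz":{"type":"array","items":{"type":"number"}},"turn":{"type":"number"}}}},"hand":{"type":"number"},"squeeze":{"type":"number"}},"required":["rows"]}

```bash
mkdir -p pics
python3 - <<'E'
from rig import *
import cv2,numpy as np
for n in("top","side"):
    cv2.imwrite(f"pics/{n}0.png",cv2.resize(get_image(n)[:,:,::-1],(800,600)))
    c=camera_params(n);print(n,c["fx"],c["cx"],c["cy"],np.round(c["extrinsics"],3).tolist())
s=state();print(s)
E
```

```text
top 402.4420393446851 257.6319599261786 191.20614720875446 [[0.028, -0.997, 0.069, 0.427], [-1.0, -0.028, 0.006, 0.079], [-0.004, -0.069, -0.998, 1.252], [0.0, 0.0, 0.0, 1.0]]
side 482.4203816764302 252.9742956685748 187.82617823458173 [[-0.281, 0.807, -0.519, 1.181], [0.96, 0.23, -0.162, 0.281], [-0.011, -0.543, -0.839, 1.125], [0.0, 0.0, 0.0, 1.0]]
{'clock': 0.1, 'joint_positions': array([-1.21898611,  0.4682816 , -0.01157833,  1.60356572,  0.00599385,
        1.07139532, -0.0562788 ]), 'joint_vel': array([ 0.00165653, -0.00050097,  0.00048915, -0.00364716,  0.00034824,
        0.00047691, -0.00221374]), 'joint_torque': array([ 7.31848140e-04, -5.21651030e+01, -1.26103620e-02, -2.44368553e+01,
       -5.68449183e-02,  1.40633178e-02,  8.19071488e-05]), 'tcp_pos': array([0.24986394, 0.59941926, 0.18612635]), 'tcp_rot': array([-6.16212298e-01, -3.08036481e+00,  2.51916611e-03]), 'contact_force': array([ 0.27053426, -0.81294034, -0.23641177]), 'wrist_torque': array([ 0.02473719, -0.0037402 ,  0.00103124]), 'finger_force': 0.0, 'grip_width': 1.0001959475300857}
```

View pics/top0.png

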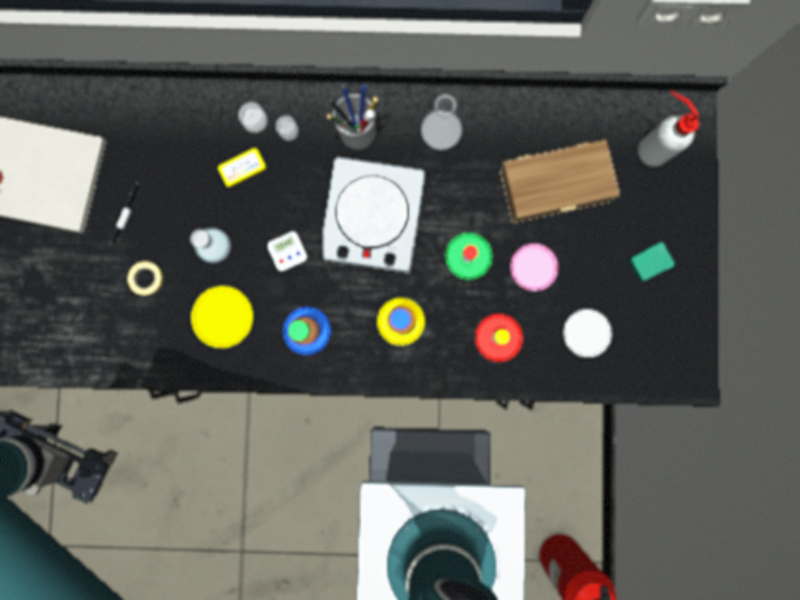

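View pics/side0.png

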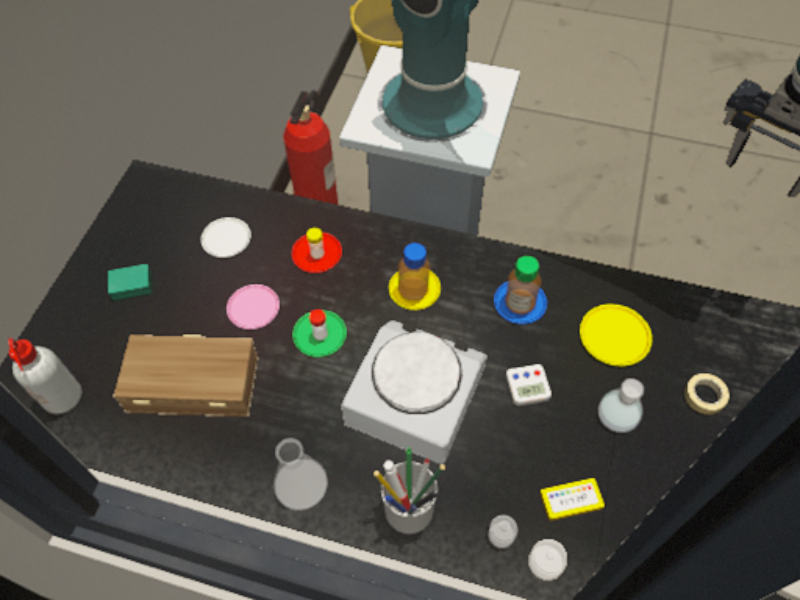

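Red vial is in green, yellow vial in red, blue bottle in yellow, and green bottle in blue. The white dish is at about (587,333) in the top view. That makes a 4-cycle, so I will park the yellow vial in white. The large yellow dish (222,317) and the pink dish (534,267) are look-alikes.

```bash
cat > h.py <<'E'
from rig import *
import cv2,numpy as np
from scipy.spatial.transform import Rotation as Ro
def ray(n,u,v,z):
    c=camera_params(n);E=np.array(c["extrinsics"])
    d=E[:3,:3]@[(u-c["cx"])/c["fx"],(v-c["cy"])/c["fy"],1];o=E[:3,3]
    return (o+d*(z-o[2])/d[2])[:2]
H={"red":[(0,6),(174,180)],"yellow":[(25,34)],"blue":[(103,120)],"green":[(50,80)],"white":None}
def blobs(n,col,img=None):
    h=cv2.cvtColor(get_image(n) if img is None else img,cv2.COLOR_RGB2HSV)
    if H[col] is None: m=cv2.inRange(h,(0,0,190),(180,40,255))
    else: m=sum(cv2.inRange(h,(a,120,90),(b,255,255)) for a,b in H[col])
    cs,_=cv2.findContours(m,cv2.RETR_EXTERNAL,cv2.CHAIN_APPROX_NONE)
    out=[]
    for c in cs:
        if cv2.contourArea(c)>40:
            (x,y),r=cv2.minEnclosingCircle(c);hl=cv2.convexHull(c)
            e=cv2.fitEllipse(c);out.append((e[0],e[1],cv2.contourArea(c)))
    return out
E
python3 - <<'E'
from h import *
for n in("top","side"):
    im=get_image(n)
    for c in H:
        for e in blobs(n,c,im):
            print(n,c,np.round(e[0],1),np.round(e[1],1),e[2],*[np.round(ray(n,*e[0],z),4) for z in(.006,.064,.116)])
R=Ro.from_rotvec(state()["tcp_rot"]).as_matrix();print(R.round(3))
E
```

```text
top red [376.  375.3] [19.8 33.7] 432.0 [-0.0309 -0.2844] [-0.0095 -0.2675] [ 0.0096 -0.2523]
top red [318.9 215.8] [30.8 31.2] 755.0 [ 0.4428 -0.1044] [ 0.4421 -0.0959] [ 0.4414 -0.0882]
top red [437.3  72.4] [15.5 28.2] 198.5 [ 0.9058 -0.4704] [ 0.8836 -0.4448] [ 0.8636 -0.4219]
top yellow [320.7 215.1] [8.2 9.2] 57.0 [ 0.4451 -0.1098] [ 0.4442 -0.1011] [ 0.4435 -0.0932]
top yellow [256.2 205.4] [30.7 31.1] 748.0 [0.4694 0.0901] [0.4674 0.0896] [0.4657 0.0891]
top yellow [141.7 202.4] [39.8 40.6] 1266.0 [0.4687 0.4453] [0.4668 0.4283] [0.4651 0.413 ]
top yellow [154.3 106.6] [18.2 34.1] 456.5 [0.7717 0.4202] [0.7557 0.4043] [0.7413 0.3901]
top blue [255.6 203.6] [11.3 11.4] 99.5 [0.4748 0.092 ] [0.4726 0.0913] [0.4706 0.0908]
top blue [195.9 211.3] [30.6 31.5] 753.5 [0.4458 0.2761] [0.4449 0.267 ] [0.4442 0.2587]
top green [190.7 211.2] [12.  12.1] 111.5 [0.4458 0.2923] [0.4449 0.2823] [0.4441 0.2734]
top green [299.7 163.6] [30.  30.2] 710.0 [ 0.6033 -0.0417] [ 0.5951 -0.0361] [ 0.5878 -0.0311]
top white [281.7 349.6] [ 88.  114.6] 4004.0 [0.0361 0.0006] [0.0543 0.0043] [0.0706 0.
[... 2816 characters left out ...]
11.6] 91.0 [0.5594 0.4875] [0.5916 0.4768] [0.6205 0.4672]
side white [338.  244.9] [23.5 27.1] 471.0 [0.5961 0.3235] [0.6264 0.3213] [0.6535 0.3194]
side white [ 23.8 231.9] [12.2 19.9] 112.0 [ 0.7861 -0.4749] [ 0.8065 -0.4357] [ 0.8248 -0.4006]
side white [265.1 242.9] [68.1 72.2] 3662.0 [0.6421 0.1425] [0.67   0.1497] [0.695  0.1561]
side white [144.  151.2] [23.5 30.6] 562.0 [ 0.4536 -0.2765] [ 0.4912 -0.2476] [ 0.525  -0.2217]
side white [309.9  70.2] [35.  72.5] 1342.5 [-0.0032  0.1154] [0.0581 0.124 ] [0.1131 0.1317]
side white [243.7  65.6] [42.  65.1] 1096.0 [ 0.0351 -0.0998] [ 0.0944 -0.08  ] [ 0.1477 -0.0623]
[[-0.923  0.385 -0.   ]
 [ 0.385  0.923 -0.001]
 [-0.    -0.001 -1.   ]]
```

carry_out(
  hand=0.0919,
  rows=[
    {"xyz":[-0.015,-0.008,0],"turn":-2},
    {"xyz":[-0.045,-0.024,0],"turn":-5},
    {"xyz":[-0.08,-0.042,0],"turn":-8},
    {"xyz":[-0.115,-0.06,0],"turn":-11},
    {"xyz":[-0.15,-0.078,0],"turn":-14},
    {"xyz":[-0.185,-0.097,0],"turn":-17},
    {"xyz":[-0.22,-0.115,0],"turn":-20},
    {"xyz":[-0.255,-0.133,0],"turn":-22.6},
    {"xyz":[-0.29,-0.152,0],"turn":-22.6},
    {"xyz":[-0.32,-0.167,0],"turn":-22.6},
    {"xyz":[-0.34,-0.178,0],"turn":-22.6},
    {"xyz":[-0.346,-0.181,0],"turn":-22.6},
    {"xyz":[-0.346,-0.181,0],"turn":-22.6},
  ],
)

```text
clock: 1.28
tcp_pos: [0.501, 0.2979, 0.1869]
tcp_rot: [0.007, 3.141, -0.001]
contact_force: [-0.9, 0.5, -0.9]
grip_width: 1.003
finger_force: 0.0
```

carry_out(
  rows=[
    {"xyz":[0.002,-0.015,0],"turn":0},
    {"xyz":[0.006,-0.045,0],"turn":0},
    {"xyz":[0.011,-0.08,0],"turn":0},
    {"xyz":[0.017,-0.118,0],"turn":0},
    {"xyz":[0.022,-0.155,0],"turn":0},
    {"xyz":[0.027,-0.193,0],"turn":0},
    {"xyz":[0.033,-0.23,0],"turn":0},
    {"xyz":[0.038,-0.268,0],"turn":0},
    {"xyz":[0.043,-0.305,0],"turn":0},
    {"xyz":[0.049,-0.342,0],"turn":0},
    {"xyz":[0.053,-0.373,0],"turn":0},
    {"xyz":[0.056,-0.392,0],"turn":0},
    {"xyz":[0.057,-0.4,0],"turn":0},
    {"xyz":[0.057,-0.4,0],"turn":0},
    {"xyz":[0.057,-0.4,0],"turn":0},
  ],
)

```text
clock: 2.53
tcp_pos: [0.4426, -0.0983, 0.1869]
tcp_rot: [-0.003, 3.142, 0.001]
contact_force: [0.4, -0.4, -0.1]
grip_width: 1.003
finger_force: 0.0
```

carry_out(
  hand=0.06,
  rows=[
    {"xyz":[0,0,0.008],"turn":0},
    {"xyz":[0,0,0.024],"turn":0},
    {"xyz":[0,0,0.042],"turn":0},
    {"xyz":[0,0,0.06],"turn":0},
    {"xyz":[0,0,0.078],"turn":0},
    {"xyz":[0,0,0.09],"turn":0},
    {"xyz":[0,0,0.095],"turn":0},
    {"xyz":[0,0,0.095],"turn":0},
    {"xyz":[0,0,0.095],"turn":0},
  ],
)

```text
clock: 3.28
tcp_pos: [0.4428, -0.0993, 0.0919]
tcp_rot: [0.002, -3.141, -0.0]
contact_force: [-0.4, -0.3, 0.4]
grip_width: 0.651
finger_force: 0.0
```

Run:
```python
from h import *
im=get_image("side")
cv2.imwrite("pics/s1.png",cv2.resize(im[100:250,130:330,::-1],(800,600),interpolation=cv2.INTER_CUBIC))
```

```text
(no output)
```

View pics/s1.png

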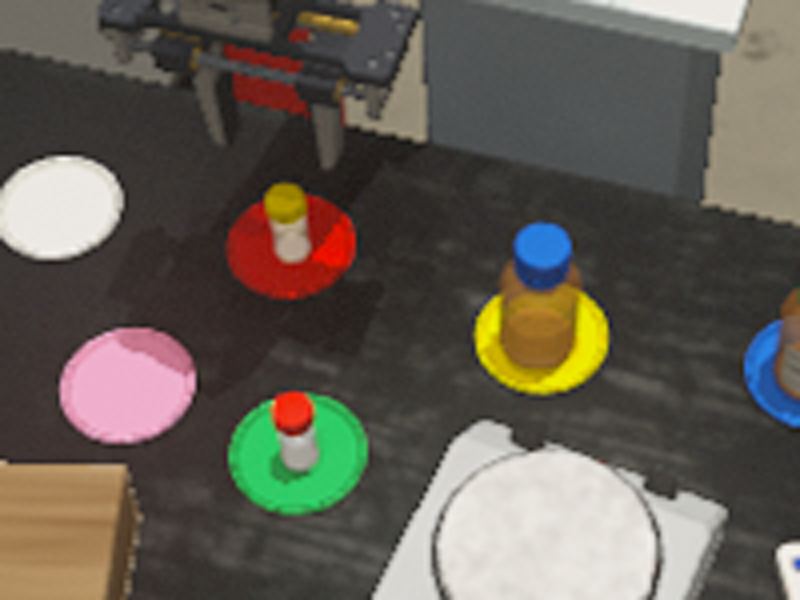

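The side crop shows the open fingers (tips at 220,140 and 325,165) straddling the yellow cap (285,200). That matches the measurement, so I'll go down and grip.

carry_out(
  rows=[
    {"xyz":[0,0,0.006],"turn":0},
    {"xyz":[0,0,0.018],"turn":0},
    {"xyz":[0,0,0.032],"turn":0},
    {"xyz":[0,0,0.046],"turn":0},
    {"xyz":[0,0,0.06],"turn":0},
    {"xyz":[0,0,0.07],"turn":0},
    {"xyz":[0,0,0.076],"turn":0},
    {"xyz":[0,0,0.078],"turn":0},
    {"xyz":[0,0,0.078],"turn":0},
    {"xyz":[0,0,0.078],"turn":0},
  ],
)

```text
clock: 4.17
tcp_pos: [0.4431, -0.1003, 0.0144]
tcp_rot: [0.001, 3.141, -0.0]
contact_force: [-0.9, -0.2, -0.3]
grip_width: 0.65
finger_force: 0.0
```

carry_out(
  hand=0.015,
  squeeze=10,
  rows=[
    {"xyz":[0,0,0],"turn":0},
    {"xyz":[0,0,0],"turn":0},
    {"xyz":[0,0,0],"turn":0},
    {"xyz":[0,0,0],"turn":0},
    {"xyz":[0,0,0],"turn":0},
    {"xyz":[0,0,0],"turn":0},
    {"xyz":[0,0,0],"turn":0},
    {"xyz":[0,0,0],"turn":0},
  ],
)

```text
clock: 4.83
tcp_pos: [0.4428, -0.1002, 0.0141]
tcp_rot: [0.001, 3.141, 0.0]
contact_force: [-0.5, 0.5, 1.6]
grip_width: 0.28
finger_force: 10.0
```

carry_out(
  rows=[
    {"xyz":[0,0,-0.006],"turn":0},
    {"xyz":[0,0,-0.02],"turn":0},
    {"xyz":[0,0,-0.036],"turn":0},
    {"xyz":[0,-0.005,-0.046],"turn":0},
    {"xyz":[-0.001,-0.02,-0.05],"turn":0},
    {"xyz":[-0.003,-0.042,-0.05],"turn":0},
    {"xyz":[-0.005,-0.067,-0.05],"turn":0},
    {"xyz":[-0.006,-0.092,-0.05],"turn":0},
    {"xyz":[-0.008,-0.117,-0.05],"turn":0},
    {"xyz":[-0.01,-0.142,-0.05],"turn":0},
    {"xyz":[-0.011,-0.162,-0.05],"turn":0},
    {"xyz":[-0.012,-0.174,-0.05],"turn":0},
    {"xyz":[-0.012,-0.178,-0.046],"turn":0},
    {"xyz":[-0.012,-0.178,-0.034],"turn":0},
    {"xyz":[-0.012,-0.178,-0.02],"turn":0},
    {"xyz":[-0.012,-0.178,-0.01],"turn":0},
    {"xyz":[-0.012,-0.178,-0.004],"turn":0},
    {"xyz":[-0.012,-0.178,-0.0005],"turn":0},
    {"xyz":[-0.012,-0.178,0],"turn":0},
    {"xyz":[-0.012,-0.178,0],"turn":0},
  ],
)

```text
clock: 6.5
tcp_pos: [0.4547, -0.2776, 0.0138]
tcp_rot: [0.0, -3.141, -0.0]
contact_force: [0.6, -0.1, -0.4]
grip_width: 0.283
finger_force: 10.0
```

carry_out(
  hand=0.06,
  rows=[
    {"xyz":[0,0,0],"turn":0},
    {"xyz":[0,0,0],"turn":0},
    {"xyz":[0,0,0],"turn":0},
    {"xyz":[0,0,0],"turn":0},
    {"xyz":[0,0,0],"turn":0},
    {"xyz":[0,0,-0.006],"turn":0},
    {"xyz":[0,0,-0.018],"turn":0},
    {"xyz":[0,0,-0.036],"turn":0},
    {"xyz":[0,0,-0.054],"turn":0},
    {"xyz":[0,0,-0.07],"turn":0},
    {"xyz":[0,0,-0.082],"turn":0},
    {"xyz":[0,0,-0.09],"turn":0},
    {"xyz":[0,0,-0.09],"turn":0},
  ],
)

```text
clock: 7.58
tcp_pos: [0.4557, -0.2788, 0.1061]
tcp_rot: [0.001, 3.138, -0.002]
contact_force: [-0.5, 0.7, 0.4]
grip_width: 0.652
finger_force: 0.0
```

Run:
```python
from h import *
im=get_image("top");h=cv2.cvtColor(im,cv2.COLOR_RGB2HSV)
m=cv2.inRange(h,(0,100,90),(12,255,255))|cv2.inRange(h,(168,100,90),(180,255,255))
k=np.zeros_like(m);k[150:176,286:314]=m[150:176,286:314]
v,u=np.nonzero(k);print(len(u),u.mean(),v.mean(),ray("top",u.mean(),v.mean(),.064))
cv2.imwrite("pics/t2.png",cv2.resize(im[120:270,230:430,::-1],(800,600),interpolation=cv2.INTER_CUBIC))
```

```text
54 300.6111111111111 161.38888888888889 [ 0.60187882 -0.03878001]
```

View pics/t2.png

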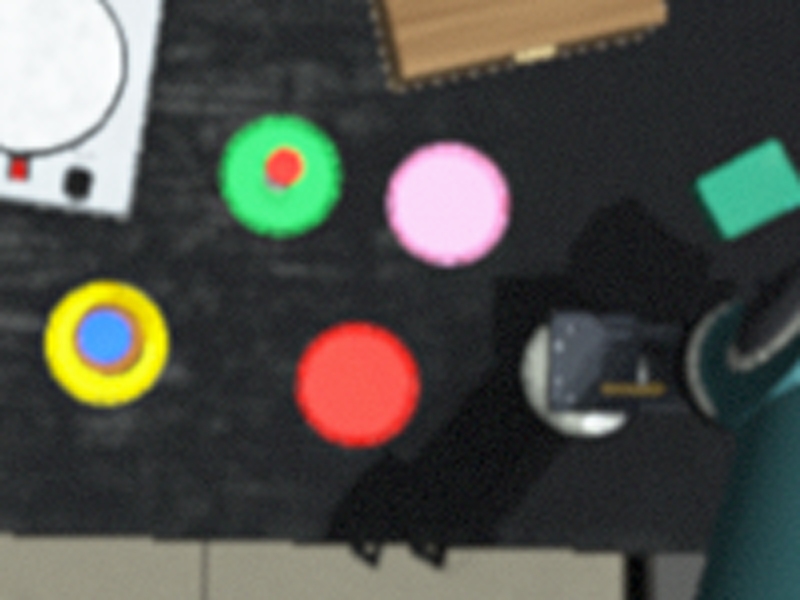

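The red dish is empty, and the red vial's cap is at about (285,165) in the crop, so it stands at (0.6015, -0.038).

carry_out(
  rows=[
    {"xyz":[-0.006,0.01,0],"turn":0},
    {"xyz":[-0.02,0.032,0],"turn":0},
    {"xyz":[-0.038,0.062,0],"turn":0},
    {"xyz":[-0.056,0.092,0],"turn":0},
    {"xyz":[-0.075,0.123,0],"turn":0},
    {"xyz":[-0.094,0.154,0],"turn":0},
    {"xyz":[-0.112,0.184,0],"turn":0},
    {"xyz":[-0.128,0.21,0],"turn":0},
    {"xyz":[-0.14,0.229,0],"turn":0},
    {"xyz":[-0.1455,0.238,0],"turn":0},
    {"xyz":[-0.1465,0.24,0],"turn":0},
    {"xyz":[-0.1465,0.24,0],"turn":0},
    {"xyz":[-0.1465,0.24,0],"turn":0},
  ],
)

```text
clock: 8.72
tcp_pos: [0.6001, -0.04, 0.1035]
tcp_rot: [-0.004, -3.14, 0.001]
contact_force: [-0.3, -0.9, -0.6]
grip_width: 0.65
finger_force: 0.0
```

carry_out(
  rows=[
    {"xyz":[0,0,0.006],"turn":0},
    {"xyz":[0,0,0.018],"turn":0},
    {"xyz":[0,0,0.032],"turn":0},
    {"xyz":[0,0,0.048],"turn":0},
    {"xyz":[0,0,0.064],"turn":0},
    {"xyz":[0,0,0.078],"turn":0},
    {"xyz":[0,0,0.086],"turn":0},
    {"xyz":[0,0,0.09],"turn":0},
    {"xyz":[0,0,0.09],"turn":0},
    {"xyz":[0,0,0.09],"turn":0},
  ],
)

```text
clock: 9.55
tcp_pos: [0.6013, -0.0387, 0.0141]
tcp_rot: [0.002, 3.141, -0.0]
contact_force: [-0.1, 0.1, -0.8]
grip_width: 0.656
finger_force: 0.0
```

carry_out(
  hand=0.015,
  squeeze=10,
  rows=[
    {"xyz":[0,0,0],"turn":0},
    {"xyz":[0,0,0],"turn":0},
    {"xyz":[0,0,0],"turn":0},
    {"xyz":[0,0,0],"turn":0},
    {"xyz":[0,0,0],"turn":0},
    {"xyz":[0,0,0],"turn":0},
    {"xyz":[0,0,0],"turn":0},
    {"xyz":[0,0,0],"turn":0},
  ],
)

```text
clock: 10.22
tcp_pos: [0.6014, -0.0382, 0.0142]
tcp_rot: [0.001, 3.141, 0.0]
contact_force: [-0.5, 0.2, 2.2]
grip_width: 0.284
finger_force: 10.0
```

carry_out(
  rows=[
    {"xyz":[0,0,-0.006],"turn":0},
    {"xyz":[0,0,-0.02],"turn":0},
    {"xyz":[0,0,-0.036],"turn":0},
    {"xyz":[0.005,-0.002,-0.046],"turn":0},
    {"xyz":[0.018,-0.007,-0.05],"turn":0},
    {"xyz":[0.04,-0.016,-0.05],"turn":0},
    {"xyz":[0.062,-0.025,-0.05],"turn":0},
    {"xyz":[0.085,-0.0345,-0.05],"turn":0},
    {"xyz":[0.107,-0.0435,-0.05],"turn":0},
    {"xyz":[0.128,-0.052,-0.05],"turn":0},
    {"xyz":[0.145,-0.059,-0.05],"turn":0},
    {"xyz":[0.156,-0.063,-0.05],"turn":0},
    {"xyz":[0.159,-0.0645,-0.046],"turn":0},
    {"xyz":[0.159,-0.0645,-0.034],"turn":0},
    {"xyz":[0.159,-0.0645,-0.02],"turn":0},
    {"xyz":[0.159,-0.0645,-0.01],"turn":0},
    {"xyz":[0.159,-0.0645,-0.004],"turn":0},
    {"xyz":[0.159,-0.0645,-0.0005],"turn":0},
    {"xyz":[0.159,-0.0645,0],"turn":0},
    {"xyz":[0.159,-0.0645,0],"turn":0},
  ],
)

```text
clock: 11.88
tcp_pos: [0.4425, -0.1027, 0.0139]
tcp_rot: [0.001, 3.141, -0.0]
contact_force: [-0.2, -0.0, -0.8]
grip_width: 0.286
finger_force: 10.0
```

carry_out(
  hand=0.06,
  rows=[
    {"xyz":[0,0,0],"turn":0},
    {"xyz":[0,0,0],"turn":0},
    {"xyz":[0,0,0],"turn":0},
    {"xyz":[0,0,0],"turn":0},
    {"xyz":[0,0,0],"turn":0},
    {"xyz":[0,0,-0.006],"turn":0},
    {"xyz":[0,0,-0.018],"turn":0},
    {"xyz":[0,0,-0.036],"turn":0},
    {"xyz":[0,0,-0.056],"turn":0},
    {"xyz":[0,0,-0.08],"turn":0},
    {"xyz":[0,0,-0.105],"turn":0},
    {"xyz":[0,0,-0.13],"turn":0},
    {"xyz":[0,0,-0.15],"turn":0},
    {"xyz":[0,0,-0.165],"turn":0},
    {"xyz":[0,0,-0.17],"turn":0},
    {"xyz":[0,0,-0.17],"turn":0},
  ],
)

```text
clock: 13.22
tcp_pos: [0.4429, -0.1028, 0.1854]
tcp_rot: [0.001, 3.138, 0.0]
contact_force: [-0.8, 0.1, -0.1]
grip_width: 0.652
finger_force: 0.0
```

carry_out(
  hand=0.0919,
  rows=[
    {"xyz":[0,0.012,0],"turn":0},
    {"xyz":[0,0.04,0],"turn":0},
    {"xyz":[0,0.075,0],"turn":0},
    {"xyz":[-0.001,0.11,0],"turn":0},
    {"xyz":[-0.001,0.145,0],"turn":0},
    {"xyz":[-0.001,0.18,0],"turn":0},
    {"xyz":[-0.001,0.215,0],"turn":0},
    {"xyz":[-0.001,0.25,0],"turn":0},
    {"xyz":[-0.002,0.285,0],"turn":0},
    {"xyz":[-0.002,0.32,0],"turn":0},
    {"xyz":[-0.002,0.35,0],"turn":0},
    {"xyz":[-0.002,0.37,0],"turn":0},
    {"xyz":[-0.002,0.378,0],"turn":0},
    {"xyz":[-0.002,0.378,0],"turn":0},
    {"xyz":[-0.002,0.378,0],"turn":0},
  ],
)

```text
clock: 14.47
tcp_pos: [0.4439, 0.2739, 0.1829]
tcp_rot: [-0.001, -3.14, 0.003]
contact_force: [-0.4, -0.3, -0.5]
grip_width: 0.999
finger_force: 0.0
```

Run:
```python
from h import *
im=get_image("side")
cv2.imwrite("pics/s3.png",cv2.resize(im[80:260,170:410,::-1],(800,600),interpolation=cv2.INTER_CUBIC))
```

```text
(no output)
```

View pics/s3.png

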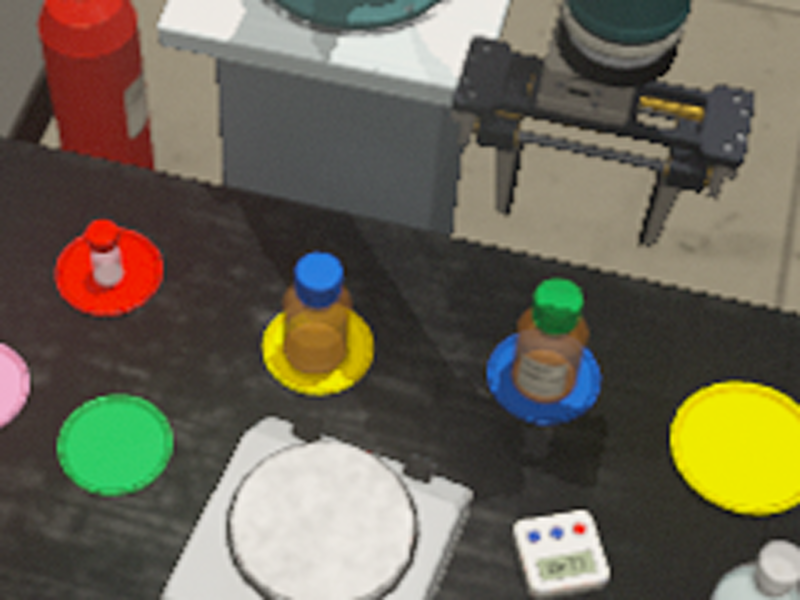

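The red vial stands centred in red (105,265), and the open fingers sit above the green bottle (555,310). Descending.

carry_out(
  rows=[
    {"xyz":[0,0,0.006],"turn":0},
    {"xyz":[0,0,0.018],"turn":0},
    {"xyz":[0,0,0.034],"turn":0},
    {"xyz":[0,0,0.05],"turn":0},
    {"xyz":[0,0,0.066],"turn":0},
    {"xyz":[0,0,0.082],"turn":0},
    {"xyz":[0,0,0.098],"turn":0},
    {"xyz":[0,0,0.114],"turn":0},
    {"xyz":[0,0,0.126],"turn":0},
    {"xyz":[0,0,0.134],"turn":0},
    {"xyz":[0,0,0.136],"turn":0},
    {"xyz":[0,0,0.136],"turn":0},
    {"xyz":[0,0,0.136],"turn":0},
  ],
)

```text
clock: 15.6
tcp_pos: [0.4448, 0.2752, 0.0485]
tcp_rot: [0.002, 3.141, 0.001]
contact_force: [0.3, 0.0, 0.2]
grip_width: 0.999
finger_force: 0.0
```

carry_out(
  hand=0.045,
  squeeze=25,
  rows=[
    {"xyz":[0,0,0],"turn":0},
    {"xyz":[0,0,0],"turn":0},
    {"xyz":[0,0,0],"turn":0},
    {"xyz":[0,0,0],"turn":0},
    {"xyz":[0,0,0],"turn":0},
    {"xyz":[0,0,0],"turn":0},
    {"xyz":[0,0,0],"turn":0},
    {"xyz":[0,0,0],"turn":0},
    {"xyz":[0,0,0],"turn":0},
  ],
)

```text
clock: 16.35
tcp_pos: [0.4442, 0.2755, 0.0479]
tcp_rot: [-0.0, -3.142, -0.0]
contact_force: [-0.0, 1.2, -0.3]
grip_width: 0.52
finger_force: 23.4
```

The width of 48 mm is less than the 56 mm body, so I'll look before lifting.

Run:
```python
from h import *
a=get_image("side")[110:230,270:430,::-1];b=get_image("top")[140:260,130:290,::-1]
cv2.imwrite("pics/m4.png",cv2.resize(np.vstack([a,b]),(480,600)[:0] or (400,600),interpolation=cv2.INTER_CUBIC))
s=state();print(s["grip_width"],s["finger_force"],s["contact_force"],s["wrist_torque"])
```

```text
0.5141309549764871 23.3430032862816 [-1.2612597   1.34951775 -0.8040382 ] [ 0.24746767 -0.00237949 -0.01325443]
```

View pics/m4.png

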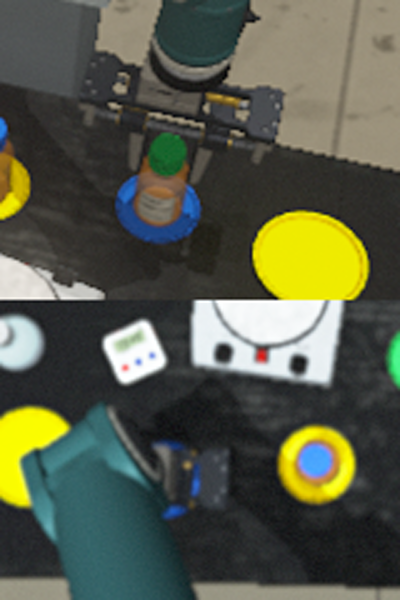

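The bottle seems to be slipping out towards +x, so I'll open right away and re-measure.

carry_out(
  hand=0.0919,
  rows=[
    {"xyz":[0,0,0],"turn":0},
    {"xyz":[0,0,0],"turn":0},
    {"xyz":[0,0,0],"turn":0},
    {"xyz":[0,0,0],"turn":0},
    {"xyz":[0,0,0],"turn":0},
    {"xyz":[0,0,0],"turn":0},
  ],
)

```text
clock: 16.95
tcp_pos: [0.4443, 0.2753, 0.048]
tcp_rot: [0.001, 3.142, -0.0]
contact_force: [0.3, -1.0, -0.2]
grip_width: 0.931
finger_force: 0.0
```

Run:
```python
from h import *
s=state();print(s["grip_width"],s["tcp_pos"],s["contact_force"])
im=get_image("side")
for c in("green","blue"):
  for e in blobs("side",c,im): print(c,e,ray("side",*e[0],.006),ray("side",*e[0],.108))
cv2.imwrite("pics/s5.png",cv2.resize(im[110:230,270:430,::-1],(800,600),interpolation=cv2.INTER_CUBIC))
```

```text
0.9309176943243126 [0.44433724 0.27527905 0.04800228] [ 0.27118759 -1.0471692  -0.19535347]
green ((203.99928283691406, 213.05886840820312), (29.437715530395508, 34.120121002197266), 787.0) [ 0.60187246 -0.03840265] [ 0.6546158  -0.00928481]
green ((81.49433135986328, 178.0162353515625), (16.19990348815918, 31.16828727722168), 359.0) [ 0.58946479 -0.40841888] [ 0.64333884 -0.34558145]
green ((336.9906311035156, 168.86680603027344), (11.854851722717285, 12.358843803405762), 108.5) [0.36218342 0.27573743] [0.43676964 0.27622767]
blue ((332.6954040527344, 192.3491973876953), (26.13636016845703, 31.004507064819336), 311.5) [0.44294803 0.27942034] [0.51017416 0.27957495]
blue ((265.1718444824219, 162.91612243652344), (13.980198860168457, 16.017810821533203), 171.5) [0.39771815 0.07474914] [0.46906609 0.09355545]
```

View pics/s5.png

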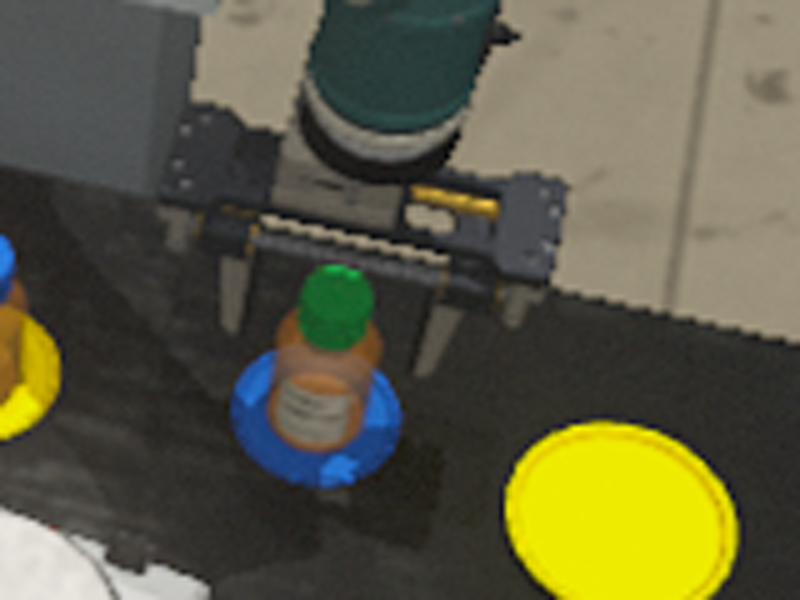

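The bottle hasn't moved and is still upright: its cap is at (337,306) in the crop, the same place as before. I suspect the pads closed on the taper, so I'll retry 6 mm lower and close gently.

carry_out(
  rows=[
    {"xyz":[0,0,0.002],"turn":0},
    {"xyz":[0,0,0.005],"turn":0},
    {"xyz":[0,0,0.006],"turn":0},
    {"xyz":[0,0,0.006],"turn":0},
  ],
)

```text
clock: 17.33
tcp_pos: [0.444, 0.2751, 0.0415]
tcp_rot: [-0.001, -3.141, 0.001]
contact_force: [-0.5, -0.7, 0.7]
grip_width: 0.997
finger_force: 0.0
```

carry_out(
  hand=0.05,
  squeeze=8,
  rows=[
    {"xyz":[0,0,0],"turn":0},
    {"xyz":[0,0,0],"turn":0},
    {"xyz":[0,0,0],"turn":0},
    {"xyz":[0,0,0],"turn":0},
    {"xyz":[0,0,0],"turn":0},
    {"xyz":[0,0,0],"turn":0},
    {"xyz":[0,0,0],"turn":0},
  ],
)

```text
clock: 17.92
tcp_pos: [0.4442, 0.2755, 0.042]
tcp_rot: [0.001, 3.142, 0.0]
contact_force: [0.2, 0.4, -0.9]
grip_width: 0.576
finger_force: 7.6
```

carry_out(
  rows=[
    {"xyz":[0,0,0],"turn":0},
    {"xyz":[0,0,0],"turn":0},
    {"xyz":[0,0,0],"turn":0},
  ],
)

```text
clock: 18.17
tcp_pos: [0.4443, 0.2754, 0.042]
tcp_rot: [0.001, 3.141, 0.0]
contact_force: [0.0, -0.0, -0.5]
grip_width: 0.58
finger_force: 7.6
```

It reads 53 mm at 8 N against 47.5 mm at 23 N, so the fingers are just compliant and this is a proper body grip. I'll hold with 13 N and lift.

carry_out(
  squeeze=13,
  hand=0.045,
  rows=[
    {"xyz":[0,0,0],"turn":0},
    {"xyz":[0,0,0],"turn":0},
    {"xyz":[0,0,0],"turn":0},
    {"xyz":[0,0,-0.003],"turn":0},
    {"xyz":[0,0,-0.01],"turn":0},
    {"xyz":[0,0,-0.02],"turn":0},
    {"xyz":[0,0,-0.034],"turn":0},
    {"xyz":[0,0,-0.05],"turn":0},
    {"xyz":[0,0,-0.066],"turn":0},
    {"xyz":[0,0,-0.082],"turn":0},
    {"xyz":[0,0,-0.098],"turn":0},
    {"xyz":[0,0,-0.114],"turn":0},
    {"xyz":[0,0,-0.128],"turn":0},
    {"xyz":[0,0,-0.137],"turn":0},
    {"xyz":[0,0,-0.14],"turn":0},
    {"xyz":[0,0,-0.14],"turn":0},
  ],
)

```text
clock: 19.5
tcp_pos: [0.4446, 0.2755, 0.183]
tcp_rot: [0.001, 3.14, 0.001]
contact_force: [0.2, 0.5, -2.6]
grip_width: 0.57
finger_force: 12.4
```

carry_out(
  rows=[
    {"xyz":[-0.003,-0.006,0],"turn":0},
    {"xyz":[-0.01,-0.019,0],"turn":0},
    {"xyz":[-0.019,-0.038,0],"turn":0},
    {"xyz":[-0.03,-0.06,0],"turn":0},
    {"xyz":[-0.042,-0.083,0],"turn":0},
    {"xyz":[-0.053,-0.106,0],"turn":0},
    {"xyz":[-0.065,-0.13,0],"turn":0},
    {"xyz":[-0.077,-0.154,0],"turn":0},
    {"xyz":[-0.089,-0.178,0],"turn":0},
    {"xyz":[-0.101,-0.201,0],"turn":0},
    {"xyz":[-0.113,-0.225,0],"turn":0},
    {"xyz":[-0.125,-0.248,0],"turn":0},
    {"xyz":[-0.136,-0.27,0],"turn":0},
    {"xyz":[-0.145,-0.289,0],"turn":0},
    {"xyz":[-0.152,-0.304,0],"turn":0},
    {"xyz":[-0.157,-0.313,0],"turn":0},
    {"xyz":[-0.1585,-0.3155,0],"turn":0},
    {"xyz":[-0.1585,-0.3155,0],"turn":0},
    {"xyz":[-0.1585,-0.3155,0],"turn":0},
  ],
)

```text
clock: 21.08
tcp_pos: [0.6021, -0.0391, 0.1815]
tcp_rot: [0.001, -3.14, -0.001]
contact_force: [0.5, -0.2, -2.1]
grip_width: 0.573
finger_force: 12.4
```

carry_out(
  rows=[
    {"xyz":[0,0,0.005],"turn":0},
    {"xyz":[0,0,0.015],"turn":0},
    {"xyz":[0,0,0.03],"turn":0},
    {"xyz":[0,0,0.046],"turn":0},
    {"xyz":[0,0,0.062],"turn":0},
    {"xyz":[0,0,0.078],"turn":0},
    {"xyz":[0,0,0.094],"turn":0},
    {"xyz":[0,0,0.108],"turn":0},
    {"xyz":[0,0,0.12],"turn":0},
    {"xyz":[0,0,0.129],"turn":0},
    {"xyz":[0,0,0.134],"turn":0},
    {"xyz":[0,0,0.137],"turn":0},
    {"xyz":[0,0,0.1395],"turn":0},
    {"xyz":[0,0,0.1405],"turn":0},
    {"xyz":[0,0,0.1405],"turn":0},
    {"xyz":[0,0,0.1405],"turn":0},
  ],
)

```text
clock: 22.42
tcp_pos: [0.6031, -0.0403, 0.0421]
tcp_rot: [0.001, 3.14, 0.0]
contact_force: [-0.4, 0.6, -2.1]
grip_width: 0.568
finger_force: 12.5
```

carry_out(
  hand=0.0919,
  rows=[
    {"xyz":[0,0,0],"turn":0},
    {"xyz":[0,0,0],"turn":0},
    {"xyz":[0,0,0],"turn":0},
    {"xyz":[0,0,0],"turn":0},
    {"xyz":[0,0,0],"turn":0},
    {"xyz":[0,0,0],"turn":0},
    {"xyz":[0,0,-0.006],"turn":0},
    {"xyz":[0,0,-0.02],"turn":0},
    {"xyz":[0,0,-0.04],"turn":0},
    {"xyz":[0,0,-0.065],"turn":0},
    {"xyz":[0,0,-0.09],"turn":0},
    {"xyz":[0,0,-0.115],"turn":0},
    {"xyz":[0,0,-0.135],"turn":0},
    {"xyz":[0,0,-0.14],"turn":0},
    {"xyz":[0,0,-0.14],"turn":0},
  ],
)

```text
clock: 23.67
tcp_pos: [0.6038, -0.0403, 0.1834]
tcp_rot: [0.001, 3.138, 0.0]
contact_force: [0.9, 0.2, -0.1]
grip_width: 0.999
finger_force: 0.0
```

carry_out(
  rows=[
    {"xyz":[0.006,0.006,0],"turn":0},
    {"xyz":[0.02,0.02,0],"turn":0},
    {"xyz":[0.039,0.039,0],"turn":0},
    {"xyz":[0.059,0.059,0],"turn":0},
    {"xyz":[0.079,0.079,0],"turn":0},
    {"xyz":[0.099,0.099,0],"turn":0},
    {"xyz":[0.117,0.116,0],"turn":0},
    {"xyz":[0.129,0.128,0],"turn":0},
    {"xyz":[0.133,0.132,0],"turn":0},
    {"xyz":[0.133,0.132,0],"turn":0},
    {"xyz":[0.133,0.132,0],"turn":0},
  ],
)

```text
clock: 24.58
tcp_pos: [0.4696, 0.0913, 0.1808]
tcp_rot: [-0.001, -3.141, 0.001]
contact_force: [0.7, 0.6, 0.5]
grip_width: 1.0
finger_force: 0.0
```

Run:
```python
from h import *
print(state()["tcp_pos"])
im=get_image("side")
cv2.imwrite("pics/s6.png",cv2.resize(im[100:250,130:370,::-1],(800,500),interpolation=cv2.INTER_CUBIC))
```

```text
[0.46960808 0.09133494 0.18082266]
```

View pics/s6.png

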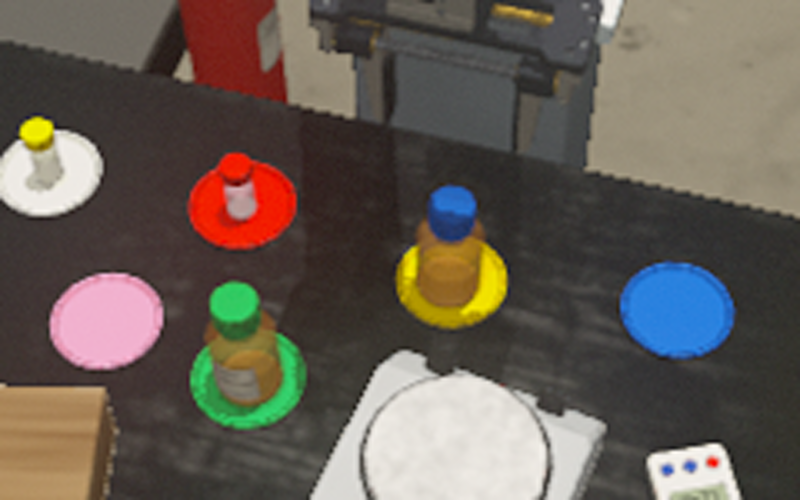

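The green bottle stands upright and centred in green (245,375). The blue dish is free (677,310), and the hand is over the blue bottle. Next I'll descend, grip and carry it.

carry_out(
  rows=[
    {"xyz":[0,0,0.006],"turn":0},
    {"xyz":[0,0,0.018],"turn":0},
    {"xyz":[0,0,0.034],"turn":0},
    {"xyz":[0,0,0.05],"turn":0},
    {"xyz":[0,0,0.066],"turn":0},
    {"xyz":[0,0,0.082],"turn":0},
    {"xyz":[0,0,0.098],"turn":0},
    {"xyz":[0,0,0.114],"turn":0},
    {"xyz":[0,0,0.128],"turn":0},
    {"xyz":[0,0,0.137],"turn":0},
    {"xyz":[0,0,0.14],"turn":0},
    {"xyz":[0,0,0.14],"turn":0},
    {"xyz":[0,0,0.14],"turn":0},
  ],
)

```text
clock: 25.72
tcp_pos: [0.4702, 0.0916, 0.0417]
tcp_rot: [0.002, 3.141, -0.0]
contact_force: [-0.1, 0.4, -1.2]
grip_width: 0.999
finger_force: 0.0
```

carry_out(
  hand=0.045,
  squeeze=13,
  rows=[
    {"xyz":[0,0,0],"turn":0},
    {"xyz":[0,0,0],"turn":0},
    {"xyz":[0,0,0],"turn":0},
    {"xyz":[0,0,0],"turn":0},
    {"xyz":[0,0,0],"turn":0},
    {"xyz":[0,0,0],"turn":0},
    {"xyz":[0,0,0],"turn":0},
    {"xyz":[0,0,0],"turn":0},
    {"xyz":[0,0,0],"turn":0},
    {"xyz":[0,0,0],"turn":0},
  ],
)

```text
clock: 26.55
tcp_pos: [0.4698, 0.0915, 0.0416]
tcp_rot: [0.001, 3.141, -0.0]
contact_force: [0.2, -1.7, 1.6]
grip_width: 0.572
finger_force: 12.8
```

carry_out(
  rows=[
    {"xyz":[0,0,-0.004],"turn":0},
    {"xyz":[0,0,-0.014],"turn":0},
    {"xyz":[0,0,-0.026],"turn":0},
    {"xyz":[0,0.002,-0.036],"turn":0},
    {"xyz":[0.001,0.01,-0.04],"turn":0},
    {"xyz":[0.003,0.025,-0.04],"turn":0},
    {"xyz":[0.006,0.045,-0.04],"turn":0},
    {"xyz":[0.009,0.068,-0.04],"turn":0},
    {"xyz":[0.012,0.092,-0.04],"turn":0},
    {"xyz":[0.0155,0.116,-0.04],"turn":0},
    {"xyz":[0.0185,0.139,-0.04],"turn":0},
    {"xyz":[0.0215,0.16,-0.04],"turn":0},
    {"xyz":[0.0235,0.175,-0.04],"turn":0},
    {"xyz":[0.0247,0.184,-0.04],"turn":0},
    {"xyz":[0.025,0.186,-0.04],"turn":0},
    {"xyz":[0.025,0.186,-0.04],"turn":0},
  ],
)

```text
clock: 27.88
tcp_pos: [0.4443, 0.2782, 0.0814]
tcp_rot: [0.001, -3.141, 0.0]
contact_force: [0.5, -0.5, -2.2]
grip_width: 0.574
finger_force: 12.5
```

carry_out(
  rows=[
    {"xyz":[0,0,0.005],"turn":0},
    {"xyz":[0,0,0.014],"turn":0},
    {"xyz":[0,0,0.024],"turn":0},
    {"xyz":[0,0,0.032],"turn":0},
    {"xyz":[0,0,0.037],"turn":0},
    {"xyz":[0,0,0.0395],"turn":0},
    {"xyz":[0,0,0.0405],"turn":0},
    {"xyz":[0,0,0.0405],"turn":0},
    {"xyz":[0,0,0.0405],"turn":0},
  ],
)

```text
clock: 28.63
tcp_pos: [0.4452, 0.2769, 0.0416]
tcp_rot: [-0.002, -3.142, 0.002]
contact_force: [-0.9, -3.5, 6.7]
grip_width: 0.573
finger_force: 13.1
```

carry_out(
  hand=0.0919,
  rows=[
    {"xyz":[0,0,0],"turn":0},
    {"xyz":[0,0,0],"turn":0},
    {"xyz":[0,0,0],"turn":0},
    {"xyz":[0,0,0],"turn":0},
    {"xyz":[0,0,0],"turn":0},
    {"xyz":[0,0,0],"turn":0},
    {"xyz":[0,0,-0.006],"turn":0},
    {"xyz":[0,0,-0.02],"turn":0},
    {"xyz":[0,0,-0.04],"turn":0},
    {"xyz":[0,0,-0.065],"turn":0},
    {"xyz":[0,0,-0.09],"turn":0},
    {"xyz":[0,0,-0.115],"turn":0},
    {"xyz":[0,0,-0.135],"turn":0},
    {"xyz":[0,0,-0.14],"turn":0},
    {"xyz":[0,0,-0.14],"turn":0},
  ],
)

```text
clock: 29.88
tcp_pos: [0.4457, 0.2785, 0.1827]
tcp_rot: [0.001, 3.139, 0.003]
contact_force: [0.4, -0.0, 0.5]
grip_width: 0.995
finger_force: 0.0
```

carry_out(
  rows=[
    {"xyz":[0,-0.012,0],"turn":0},
    {"xyz":[-0.001,-0.038,0],"turn":0},
    {"xyz":[-0.001,-0.074,0],"turn":0},
    {"xyz":[-0.002,-0.111,0],"turn":0},
    {"xyz":[-0.003,-0.148,0],"turn":0},
    {"xyz":[-0.003,-0.185,0],"turn":0},
    {"xyz":[-0.004,-0.222,0],"turn":0},
    {"xyz":[-0.005,-0.259,0],"turn":0},
    {"xyz":[-0.005,-0.296,0],"turn":0},
    {"xyz":[-0.006,-0.333,0],"turn":0},
    {"xyz":[-0.007,-0.37,0],"turn":0},
    {"xyz":[-0.007,-0.407,0],"turn":0},
    {"xyz":[-0.008,-0.444,0],"turn":0},
    {"xyz":[-0.009,-0.48,0],"turn":0},
    {"xyz":[-0.009,-0.515,0],"turn":0},
    {"xyz":[-0.01,-0.542,0],"turn":0},
    {"xyz":[-0.01,-0.554,0],"turn":0},
    {"xyz":[-0.01,-0.556,0],"turn":0},
    {"xyz":[-0.01,-0.556,0],"turn":0},
    {"xyz":[-0.01,-0.556,0],"turn":0},
  ],
)

```text
clock: 31.55
tcp_pos: [0.4537, -0.2769, 0.1799]
tcp_rot: [0.0, -3.139, -0.002]
contact_force: [0.2, 1.1, -0.2]
grip_width: 1.002
finger_force: 0.0
```

Run:
```python
from h import *
print(state()["tcp_pos"])
im=get_image("side")
for e in blobs("side","yellow",im): print(e,ray("side",*e[0],.058),ray("side",*e[0],.006))
cv2.imwrite("pics/s7.png",cv2.resize(im[80:250,130:370,::-1],(800,566),interpolation=cv2.INTER_CUBIC))
```

```text
[ 0.45367672 -0.27689788  0.17986544]
((365.97503662109375, 318.480224609375), (21.91677474975586, 43.572113037109375), 679.0) [0.78561367 0.41607095] [0.76636708 0.42264618]
((393.8302917480469, 213.8541259765625), (38.14042282104492, 47.242061614990234), 1413.5) [0.49835414 0.4409397 ] [0.46511169 0.44872659]
((264.9563293457031, 183.821533203125), (28.0848445892334, 33.07353591918945), 728.0) [0.50000854 0.10208181] [0.46684669 0.09335886]
((140.69471740722656, 139.77337646484375), (8.424857139587402, 9.630274772644043), 59.5) [ 0.45256114 -0.27569181] [ 0.41708756 -0.30282066]
```

View pics/s7.png

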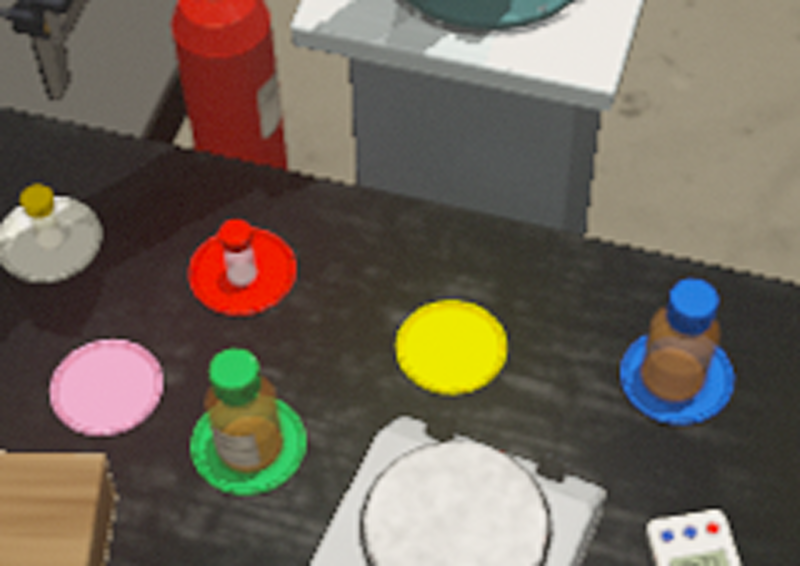

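The blue bottle is in blue (677,345), yellow is empty (451,347), and the yellow vial is upright in white. I'll fetch it now.

carry_out(
  hand=0.06,
  rows=[
    {"xyz":[0,0,0.006],"turn":0},
    {"xyz":[0,0,0.02],"turn":0},
    {"xyz":[0,0,0.038],"turn":0},
    {"xyz":[0,0,0.056],"turn":0},
    {"xyz":[0,0,0.074],"turn":0},
    {"xyz":[0,0,0.092],"turn":0},
    {"xyz":[0,0,0.108],"turn":0},
    {"xyz":[0,0,0.124],"turn":0},
    {"xyz":[0,0,0.14],"turn":0},
    {"xyz":[0,0,0.154],"turn":0},
    {"xyz":[0,0,0.163],"turn":0},
    {"xyz":[0,0,0.167],"turn":0},
    {"xyz":[0,0,0.167],"turn":0},
    {"xyz":[0,0,0.167],"turn":0},
  ],
)

```text
clock: 32.77
tcp_pos: [0.4549, -0.278, 0.0143]
tcp_rot: [-0.0, 3.141, -0.0]
contact_force: [0.6, -0.6, -0.3]
grip_width: 0.656
finger_force: 0.0
```

carry_out(
  hand=0.015,
  squeeze=10,
  rows=[
    {"xyz":[0,0,0],"turn":0},
    {"xyz":[0,0,0],"turn":0},
    {"xyz":[0,0,0],"turn":0},
    {"xyz":[0,0,0],"turn":0},
    {"xyz":[0,0,0],"turn":0},
    {"xyz":[0,0,0],"turn":0},
    {"xyz":[0,0,0],"turn":0},
    {"xyz":[0,0,0],"turn":0},
  ],
)

```text
clock: 33.43
tcp_pos: [0.4547, -0.2782, 0.0142]
tcp_rot: [0.001, 3.141, -0.0]
contact_force: [-0.2, -0.3, 2.9]
grip_width: 0.281
finger_force: 10.0
```

carry_out(
  rows=[
    {"xyz":[0,0,-0.005],"turn":0},
    {"xyz":[0,0,-0.018],"turn":0},
    {"xyz":[0,0,-0.036],"turn":0},
    {"xyz":[0,0,-0.056],"turn":0},
    {"xyz":[0,0,-0.076],"turn":0},
    {"xyz":[0,0,-0.094],"turn":0},
    {"xyz":[0,0,-0.106],"turn":0},
    {"xyz":[0,0,-0.11],"turn":0},
    {"xyz":[0,0,-0.11],"turn":0},
  ],
)

```text
clock: 34.18
tcp_pos: [0.4551, -0.2783, 0.1248]
tcp_rot: [0.001, 3.14, -0.001]
contact_force: [0.7, -0.9, -0.7]
grip_width: 0.283
finger_force: 10.0
```

carry_out(
  rows=[
    {"xyz":[0,0.007,0],"turn":0},
    {"xyz":[-0.001,0.022,0],"turn":0},
    {"xyz":[-0.002,0.045,0],"turn":0},
    {"xyz":[-0.003,0.072,0],"turn":0},
    {"xyz":[-0.004,0.1,0],"turn":0},
    {"xyz":[-0.005,0.128,0],"turn":0},
    {"xyz":[-0.006,0.156,0],"turn":0},
    {"xyz":[-0.007,0.184,0],"turn":0},
    {"xyz":[-0.008,0.212,0],"turn":0},
    {"xyz":[-0.009,0.24,0],"turn":0},
    {"xyz":[-0.01,0.268,0],"turn":0},
    {"xyz":[-0.011,0.296,0],"turn":0},
    {"xyz":[-0.012,0.322,0],"turn":0},
    {"xyz":[-0.013,0.345,0],"turn":0},
    {"xyz":[-0.013,0.36,0],"turn":0},
    {"xyz":[-0.0135,0.3675,0],"turn":0},
    {"xyz":[-0.0135,0.3695,0],"turn":0},
    {"xyz":[-0.0135,0.3695,0],"turn":0},
    {"xyz":[-0.0135,0.3695,0],"turn":0},
  ],
)

```text
clock: 35.77
tcp_pos: [0.4679, 0.0902, 0.1236]
tcp_rot: [-0.003, -3.141, 0.001]
contact_force: [-0.5, -0.7, 0.3]
grip_width: 0.285
finger_force: 10.0
```

carry_out(
  rows=[
    {"xyz":[0,0,0.005],"turn":0},
    {"xyz":[0,0,0.018],"turn":0},
    {"xyz":[0,0,0.034],"turn":0},
    {"xyz":[0,0,0.052],"turn":0},
    {"xyz":[0,0,0.07],"turn":0},
    {"xyz":[0,0,0.086],"turn":0},
    {"xyz":[0,0,0.098],"turn":0},
    {"xyz":[0,0,0.106],"turn":0},
    {"xyz":[0,0,0.1095],"turn":0},
    {"xyz":[0,0,0.11],"turn":0},
    {"xyz":[0,0,0.11],"turn":0},
    {"xyz":[0,0,0.11],"turn":0},
  ],
)

```text
clock: 36.77
tcp_pos: [0.4686, 0.0911, 0.0144]
tcp_rot: [0.002, 3.141, 0.0]
contact_force: [0.7, -0.1, -0.7]
grip_width: 0.281
finger_force: 10.0
```

carry_out(
  hand=0.06,
  rows=[
    {"xyz":[0,0,0],"turn":0},
    {"xyz":[0,0,0],"turn":0},
    {"xyz":[0,0,0],"turn":0},
    {"xyz":[0,0,0],"turn":0},
    {"xyz":[0,0,0],"turn":0},
    {"xyz":[0,0,-0.006],"turn":0},
    {"xyz":[0,0,-0.018],"turn":0},
    {"xyz":[0,0,-0.036],"turn":0},
    {"xyz":[0,0,-0.056],"turn":0},
    {"xyz":[0,0,-0.08],"turn":0},
    {"xyz":[0,0,-0.105],"turn":0},
    {"xyz":[0,0,-0.13],"turn":0},
    {"xyz":[0,0,-0.15],"turn":0},
    {"xyz":[0,0,-0.165],"turn":0},
    {"xyz":[0,0,-0.17],"turn":0},
    {"xyz":[0,0,-0.17],"turn":0},
  ],
)

```text
clock: 38.1
tcp_pos: [0.469, 0.0916, 0.1854]
tcp_rot: [0.001, 3.139, 0.002]
contact_force: [-0.0, 0.2, 1.0]
grip_width: 0.648
finger_force: 0.0
```

Now I'll back the arm towards the white dish so the top view is clear, then check.

carry_out(
  rows=[
    {"xyz":[0,-0.012,0],"turn":0},
    {"xyz":[0,-0.04,0],"turn":0},
    {"xyz":[0,-0.075,0],"turn":0},
    {"xyz":[0,-0.112,0],"turn":0},
    {"xyz":[0,-0.15,0],"turn":0},
    {"xyz":[0,-0.188,0],"turn":0},
    {"xyz":[0,-0.225,0],"turn":0},
    {"xyz":[0,-0.262,0],"turn":0},
    {"xyz":[0,-0.3,0],"turn":0},
    {"xyz":[0,-0.335,0],"turn":0},
    {"xyz":[0,-0.36,0],"turn":0},
    {"xyz":[0,-0.37,0],"turn":0},
    {"xyz":[0,-0.37,0],"turn":0},
    {"xyz":[0,-0.37,0],"turn":0},
    {"xyz":[0,-0.37,0],"turn":0},
  ],
)

```text
clock: 39.35
tcp_pos: [0.4681, -0.2765, 0.1832]
tcp_rot: [0.003, -3.14, -0.002]
contact_force: [-0.3, -0.5, -0.6]
grip_width: 0.649
finger_force: 0.0
```

Run:
```python
from h import *
im=get_image("top");s=get_image("side");h=cv2.cvtColor(im,cv2.COLOR_RGB2HSV)
cv2.imwrite("pics/f.png",np.vstack([cv2.resize(im[125:255,160:360,::-1],(460,299)),cv2.resize(s[100:250,130:370,::-1],(460,288))]))
D={"red":(.4426,-.1024),"yellow":(.4685,.0919),"blue":(.445,.2778),"green":(.603,-.04)}
for c,zt,zs in(("red",.064,.058),("yellow",.064,.058),("blue",.116,.108),("green",.116,.108)):
    print(c,D[c])
    for n,z,i in(("top",zt,im),("side",zs,s)):
        for e in blobs(n,c,i):
            p=ray(n,*e[0],z)
            if np.hypot(*(p-D[c]))<.05: print("  ",n,p.round(4),e[2])
```

```text
red (0.4426, -0.1024)
   top [ 0.4421 -0.0958] 756.5
   side [ 0.4735 -0.084 ] 681.0
yellow (0.4685, 0.0919)
   top [0.4674 0.0896] 750.0
   side [0.4988 0.1017] 746.0
blue (0.445, 0.2778)
   top [0.4441 0.2588] 752.5
   side [0.444  0.2787] 179.0
green (0.603, -0.04)
   top [ 0.5879 -0.031 ] 710.5
   side [ 0.6003 -0.0393] 160.0
```

View pics/f.png

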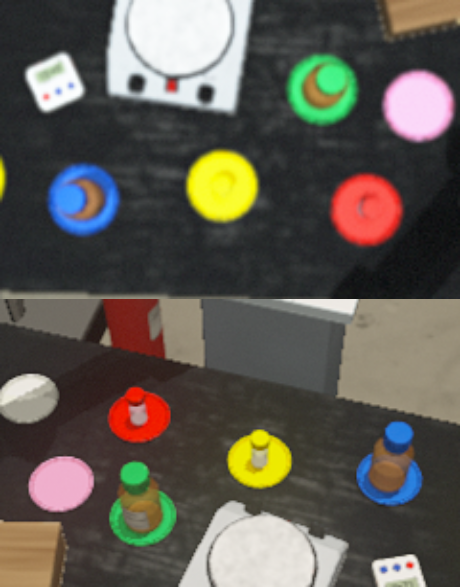

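All four stand upright and centred in their own dishes: red (137,410), yellow (260,455), blue (395,470) and green (140,510) in the side half. The timer hasn't moved.

```bash
python3 -c "
from rig import *
print(hand_in())"
```

```text
the job is handed in; nothing more can be done
None
```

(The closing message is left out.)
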